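# Take the gripped case out of the packed row for a customer

## Task

At the collectors' fair, a customer wants to see the slim plywood case with the tall upright wooden grip on its lid, which stands among the others in the packed white rack. Take it by its grip, tip its top some 20 to 25 degrees out towards the robot (the rack's open front) while its foot stays down in the rack, then draw it free and stand it upright in the middle of the cork mat, setting it down before you let go. Leave the two flat-topped cases standing in their places.

Things in the scene. Friction and masses are not known exactly. Their poses are not given: they have to be found in the camera images.
- case_center (a point): Centre of the wanted case, 88 mm above its underside: a plywood box 110 (x) x 46 (y) x 130 mm tall (z) with a solid wooden grip 50 x 18 x 46 mm tall on the middle of its lid (42 to 88 mm above this centre). The only such grip; in one of the three middle places of a row of five. 0.3-0.65 kg. Its -x face (latch) faces the robot. It tips about its lower front edge, 55 mm before, 88 mm below this centre.
- flat_a: Flat-topped case of the same row, must stay upright in place: the same 110 x 46 x 130 mm box, loose, no grip, thin steel plate on the lid; in another of the three middle places. Origin: centre of its underside, axes as the wanted case. Row: cases 47.5 mm apart along y, 1.5 mm gaps; the two end cases have round knobs 22 mm tall, 24 mm across, 38 mm behind the middle of their lids.
- flat_b: The other flat-topped case, like flat_a. All five stand in a fixed white rack 270 wide, 150 mm deep, with the same axes: floor 12 mm above the table; a 6 mm high lip 8 mm in front of the cases, towards the robot; back panel 2 mm behind them, 114 mm above the table; end cheeks 97 mm above the table; open above.
- mat: Cork mat, 160 x 160 mm, 6 mm thick, fixed on the table to the left or right, nearer than the rack (on the other side lies a card tray of glass insulators, 90 mm high). Origin at the centre of its underside, on the table; z up. Other glassware and stands lie at the far edge and sides of the table, up to 210 mm high.
Mind the look-alikes: they are no part of the job. Leave any green look-alike of the part that bears case_center alone.

How it is judged:
By the outcome, as a careful person would: the job done as asked, in the order asked, and still so for the second after the job is handed in, with the robot touching nothing.
It also fails if it takes over 38 s, if anything falls off the work surface, if the arm or the gripper's body presses on something with over 40 N, if the wrist force passes 120 N, or if a joint passes its speed limit or range.

## Robot

A 6-joint arm with a two-finger parallel gripper is mounted at the origin on the work surface. World frame = base frame: x ahead of the robot, y to its left, z up, the work surface at z = 0. Lengths are in m, angles in rad, forces in N, time in s.
With the tool pointing down it reaches from about 0.35 to 0.775 m from the base axis. Payload 7.3 kg.
Tool frame: the origin (TCP) lies on the centre line of the jaws, within the pads' length; the fingertips stand 14 mm ahead of it and the grasp point (between the pads) lies 5 mm behind it; z points along the fingers, y is the direction in which the jaws open and shut (so a half turn about z gives the same grasp; the last joint's range is limited). The gripper opens to 92 mm and grips with 3 to 60 N. Pads are 19 mm wide; open, the fingers measure 130 mm over their backs; the gripper's body (75 mm by 190 mm) begins 47 mm behind the grasp point.
Start: joints at [-1.473, 0.342, 1.524, -0, 1.275, -0.146], TCP at [0.127, -0.509, 0.241] pointing down, gripper open.
Joint ranges: [-2.53, 2.53], [-0.77, 2.02], [0.04, 2.7], [-1, 4.14], [0.28, 2.66], [-3.11, 3.11]. Speed limits (rad/s): [2.57, 2.57, 3.14, 3.14, 3.14, 3.14].

## Interface

Orientations are given as [roll, pitch, yaw] about the fixed x, y, z axes, in that order (R = Rz(yaw) Ry(pitch) Rx(roll)).
In Python, from cell import telemetry, cams, robot gives the robot as it stands.
- The arm moves only by the tool servo_tool, never from a script. Its argument "targets" is text: rows parted by semicolons, each of 4 numbers parted by spaces: the shift along the tool's x, y, z in mm, then the turn about the tool's z in rad. In form: x y z yaw; .... A call has 1 to 20 rows; each row shifts and turns the pose as measured when the row begins, along the tool's axes as they then stand; what a row does not reach is not made up. A row lasts 1/8 s, in which the tool goes at most 62.5 mm and 10.7 degrees, less where a joint would pass 70% of its speed; a pose out of reach is approached as far as the arm can. A call with a gripper value outside its range is refused whole. "hand" is the opening, from 0 (shut) to 1 (fully open), set as the call begins (left out, the last holds). The fingers move at their own pace and stop on an object; "squeeze" is the grip in N (left out, the last holds). Time passes only in rows, so rows that do not move let the fingers close. It gives the time, the measured TCP pose, the force and the opening at its end, in the units of the state.
- telemetry.observe(): the state, without advancing time (a new reading comes with each control period).
- cams.read_camera(name): name is "scene" or "top"; returns a dict with "color" (400x640x3 uint8, red, green, blue), "K" (3x3 intrinsics, pixels), "R" (3x3) and "t" (3): a world point X has camera coordinates R X + t. Camera axes: x right, y down, z forward; pixel columns grow to the right and rows downward; lengths in m; the calibration is good to about 2 mm. A picture is of the moment at which its call begins. There is no depth.
- robot.hand_in(): hands the job in, once; it reports no verdict.
Trained networks look in a picture, given as the dict that the camera call returned (one of the last four; its "shot" number tells which), for a name from the list of things; names that differ only in an ending like _2 or _b are one class to them, and where a whole thing is asked for, a point or a joint stands for the part that bears it (a point fixed in the world has none). Each returns a list of dicts, best first, with "score" (0 to 1); they miss things now and then, are a little off and sometimes report something else, mostly with a low value. They report only what shows in the picture. A call takes as long as a camera call. They do not tell look-alikes from the thing itself.
- cams.cut_out(picture, query): "region" (400x640 bool, what is visible of it) and "extent" ([centre column, centre row, width, height] in pixels, round what is visible of it).
The state is a dict: "time": time; "qpos": joint angles; "qvel": joint speeds; "joint_efforts": joint torques, N m; "tool_pos": TCP position; "tool_rot": TCP orientation; "contact_force": force on the tool from outside, world axes, zero at the start; "torque": the same for the moment, N m; "opening": finger opening in m.
Only numpy, scipy, OpenCV 4.12 (cv2) and the standard library are available. Lean on these libraries where they do the work, as an engineer would, in place of code of your own. Each camera call takes 0.05 s, during which the arm holds its last target.

## Working session

There is one attempt and no reset: what is moved stays moved. The work goes in short steps, Python scripts to look and compute and a tool call to move; the robot and the scene stay as the last step left them, time stands still between calls to the robot, and variables do not carry over. Pictures are saved under pics/ and viewed, and the job is handed in when it is done.

Besides the shell and the picture viewer there is one more tool, called after "Emit:" as name(argument=value, ...) on one line, values as JSON. servo_tool: Moves the arm, as the interface text tells. Its arguments: {"type":"object","properties":{"targets":{"type":"string"},"hand":{"type":"number"},"squeeze":{"type":"number"}},"required":["targets"]}

```bash
mkdir -p pics; ls; python3 - <<'E'
from cell import telemetry, cams, robot
import cv2,numpy as np
print(telemetry.observe())
for n in ["scene","top"]:
    p=cams.read_camera(n); cv2.imwrite(f"pics/{n}0.png",p["color"][:,:,::-1]); print(n,p["K"].tolist(),p["R"].tolist(),p["t"].tolist(),p["shot"])
    for q in ["case_center","flat_a","mat"]:
        print(q,[(round(d["score"],2),np.round(d["extent"]).tolist()) for d in cams.cut_out(p,q)])
E
```

```text
pics
{'time': 0.0, 'qpos': array([-1.47300245e+00,  3.42751688e-01,  1.52503241e+00, -3.02948398e-05,
        1.27538007e+00, -1.45993157e-01]), 'qvel': array([ 0.00042786, -0.00189538, -0.00043249,  0.00139271, -0.00041378,
       -0.00077995]), 'joint_efforts': array([-1.04150106e-04, -4.31242418e+01, -2.44215882e+01,  7.18101813e-02,
        5.59618778e-02, -1.05017259e-04]), 'tool_pos': array([ 0.1267023 , -0.50908144,  0.24002454]), 'tool_rot': array([-3.14003365e+00, -1.99954558e-04,  2.43795721e-01]), 'contact_force': array([ 0.1255714 , -0.23596224,  0.25440563]), 'torque': array([-0.02935018,  0.01960661,  0.01973768]), 'opening': 0.09179301282310262}
scene [[441.77321623368215, 0.0, 316.4527188921148], [0.0, 441.77321623368215, 201.78017349166905], [0.0, 0.0, 1.0]] [[0.936140747791773, 0.3514992025047939, 0.009423956831070323], [0.3333105515867414, -0.878524739008873, -0.34219637512740264], [-0.11200257374186633, 0.3234850747528944, -0.9395811991985109]] [-0.49326405124234707, -0.1802891507693429, 1.2081264240486944] 1
case_center [(0.69, [280.0, 126.0, 42.0, 43.0]), (0.68, [371.0, 188.0, 52.0, 34.0]), (0.61, [256.0, 206.0, 48.0, 53.0])]
flat_a [(0.77, [354.0, 226.0, 51.0, 32.0])]
mat [(0.68, [345.0, 91.0, 70.0, 61.0])]
top [[498.51237565445086, 0.0, 312.3513112102561], [0.0, 498.51237565445086, 200.17406853277902], [0.0, 0.0, 1.0]] [[-0.0037247203179172727, -0.9997516773055511, -0.021970666427998255], [-0.987757213320642, 0.007104729175965843, -0.1558371276569732], [0.15595452539632465, 0.021121234530047148, -0.9875383939170842]] [0.006322233177619609, 0.5515136523464849, 1.2215731761103559] 2
case_center [(0.97, [260.0, 269.0, 39.0, 51.0]), (0.93, [305.0, 159.0, 24.0, 46.0]), (0.88, [350.0, 258.0, 33.0, 46.0])]
flat_a [(0.88, [345.0, 163.0, 24.0, 52.0]), (0.73, [323.0, 161.0, 24.0, 52.0]), (0.45, [184.0, 230.0, 68.0, 64.0])]
mat [(0.87, [186.0, 232.0, 68.0, 63.0])]
```

View pics/scene0.png

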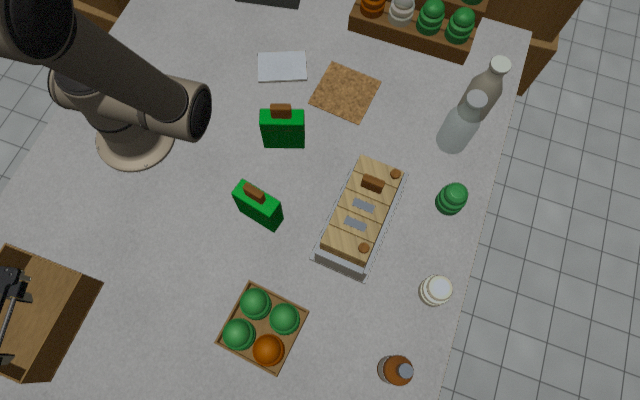

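View pics/top0.png

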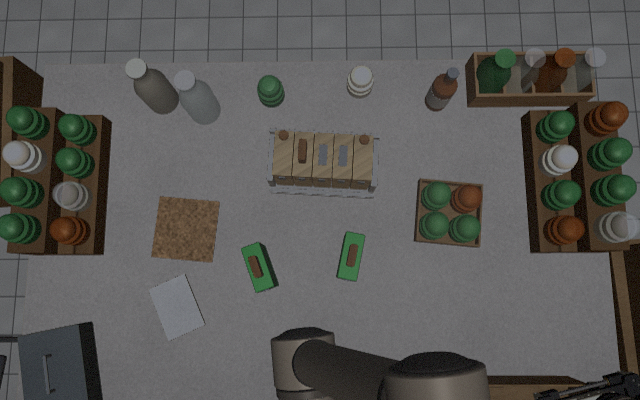

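```bash
python3 - <<'E'
import cv2
a=cv2.imread("pics/top0.png")[100:320,140:420]
cv2.imwrite("pics/top0c.png",cv2.resize(a,None,fx=2.7,fy=2.7,interpolation=cv2.INTER_CUBIC))
a=cv2.imread("pics/top0.png")[130:220,260:390]
cv2.imwrite("pics/top0d.png",cv2.resize(a,None,fx=6,fy=6,interpolation=cv2.INTER_CUBIC))
E
```

```text
(no output)
```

View pics/top0d.png

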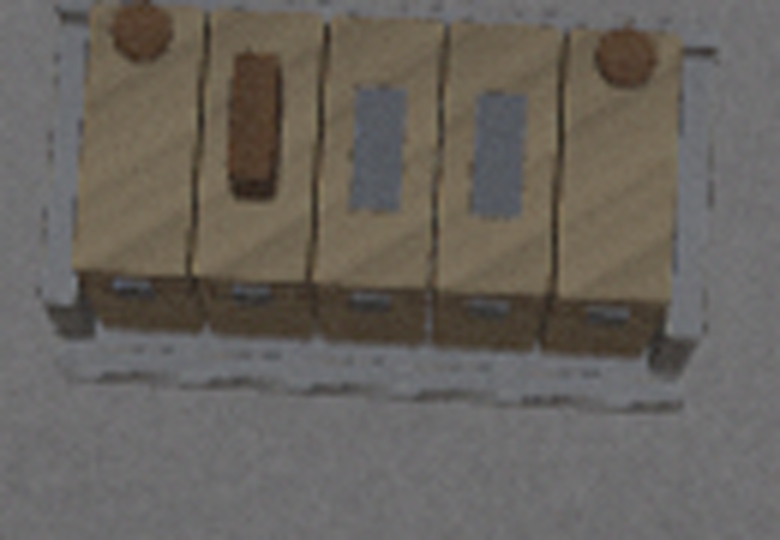

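The top view shows three candidates with a grip: the plywood case in the rack at (302,151), and the green look-alikes at (258,268) and (350,257). I choose the rack case, second from the left. It has a brown grip, with the two plated flat cases to its right. The mat is at (186,230).

```bash
cat > h.py <<'E'
import numpy as np,cv2
def ray(p,uv,z):
    K,R,t=map(np.array,(p["K"],p["R"],p["t"]))
    c=-R.T@t; d=R.T@np.linalg.inv(K)@np.array([uv[0],uv[1],1.]); return c+d*(z-c[2])/d[2]
def proj(p,X):
    K,R,t=map(np.array,(p["K"],p["R"],p["t"]))
    x=(R@np.atleast_2d(X).T).T+t; x=x@K.T; return x[:,:2]/x[:,2:]
E
python3 - <<'E'
from cell import telemetry, cams
from h import *
p=cams.read_camera("top"); s=cams.read_camera("scene")
f=lambda a:((a[0]+.5)/6-.5+260,(a[1]+.5)/6-.5+130)
for n,a,z in [("BL",(92,5),.142),("BR",(681,35),.142),("FL",(78,270),.142),("FR",(668,300),.142),("gBL",(235,53),.188),("gBR",(280,53),.188),("gFR",(275,182),.188),("gFL",(231,180),.188)]:
    print(n,ray(p,f(a),z).round(4))
for nm,q in (("top",p),("scene",s)):
    for d in cams.cut_out(q,"mat")[:1]:
        m=d["region"].astype(np.uint8); r=cv2.minAreaRect(cv2.findContours(m,0,2)[0][0]); ys,xs=np.nonzero(m)
        print(nm,"mat",ray(q,(xs.mean(),ys.mean()),.006).round(4), [ray(q,c,.006).round(3).tolist() for c in cv2.boxPoints(r)])
cv2.imwrite("pics/s1.png",cv2.resize(s["color"][140:290,300:420,::-1],None,fx=4,fy=4,interpolation=cv2.INTER_CUBIC))
E
```

```text
BL [0.7056 0.0902 0.142 ]
BR [ 0.6909 -0.1439  0.142 ]
FL [0.5978 0.0949 0.142 ]
FR [ 0.5839 -0.1364  0.142 ]
gBL [0.6721 0.0308 0.188 ]
gBR [0.6719 0.0137 0.188 ]
gFR [0.6214 0.0156 0.188 ]
gFL [0.6224 0.0323 0.188 ]
top mat [0.4832 0.335  0.006 ] [[0.414, 0.422, 0.006], [0.577, 0.409, 0.006], [0.555, 0.248, 0.006], [0.393, 0.264, 0.006]]
scene mat [0.4874 0.3316 0.006 ] [[0.403, 0.261, 0.006], [0.401, 0.425, 0.006], [0.574, 0.406, 0.006], [0.569, 0.245, 0.006]]
```

View pics/s1.png

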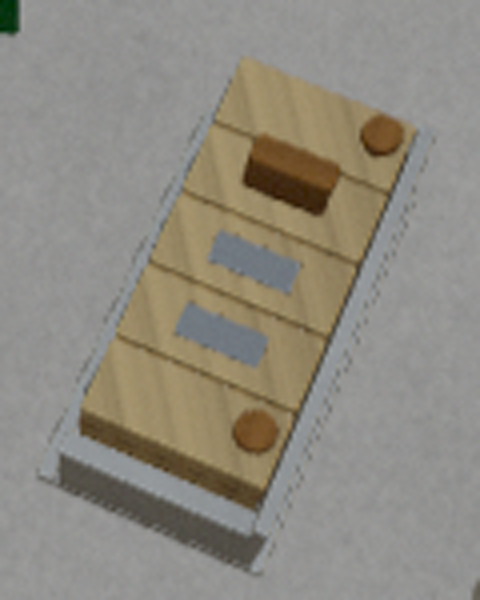

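```bash
cat >> h.py <<'E'
from scipy.spatial.transform import Rotation as Ro
def delta(st,target,yaw=None):
    R=Ro.from_euler("xyz",st["tool_rot"]).as_matrix()
    d=R.T@(np.array(target)-st["tool_pos"])*1000
    return d.round(1), (None if yaw is None else round(float(st["tool_rot"][2]-yaw),3))
E
python3 - <<'E'
from cell import telemetry, cams
from h import *
p=cams.read_camera("top"); s=cams.read_camera("scene")
f=lambda a:((a[0]+.5)/4-.5+300,(a[1]+.5)/4-.5+140)
c,sn=np.cos(-.06),np.sin(-.06);Rz=np.array([[c,-sn,0],[sn,c,0],[0,0,1]])
C=np.array([.6470,.0233,0]);im={}
for nm,q in (("top",p),("scene",s)):
    a=q["color"][:,:,::-1].copy(); a=cv2.resize(a,None,fx=5,fy=5,interpolation=cv2.INTER_CUBIC)
    def poly(P,col):
        uv=((proj(q,C+np.array(P)@Rz.T)+.5)*5-.5); cv2.polylines(a,[np.int32(uv*16)],True,col,1,cv2.LINE_AA,4)
    for P,col in ((( (-.025,-.009,.188),(.025,-.009,.188),(.025,.009,.188),(-.025,.009,.188)),(0,0,255)),(((-.055,-.023,.142),(.055,-.023,.142),(.055,.023,.142),(-.055,.023,.142)),(255,0,0)),(((-.055,-.023-.1425,.142),(.055,-.023-.1425,.142),(.055,.023+.0475,.142),(-.055,.023+.0475,.142)),(0,255,0))): poly(P,col)
    im[nm]=a
cv2.imwrite("pics/ov.png",np.hstack([im["top"][650:1050,1320:1920-200],im["scene"][750:1150,1600:2000]]))
for uv in ((258,262),(350,257)): print("green",ray(p,uv,.16).round(3))
print(delta(telemetry.observe(),[.647,.0233,.25],-.06))
E
```

```text
green [0.392 0.124 0.16 ]
green [ 0.403 -0.084  0.16 ]
(array([ 633.5, -391.4,   -9.3]), 0.304)
```

View pics/ov.png

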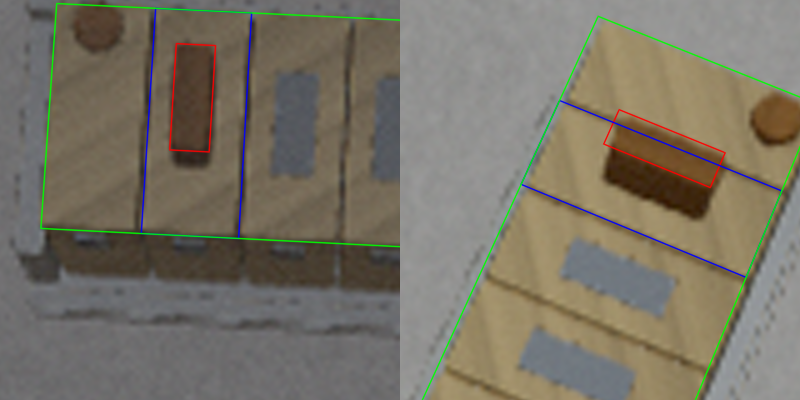

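Emit:
servo_tool(targets="0 0 -20 0.152; 0 0 0 0.152; 0 0 0 0", hand=1, squeeze=15)

```text
time: 1.08
tool_pos: [0.1267, -0.5094, 0.2612]
tool_rot: [-3.141, 0.0, -0.067]
contact_force: [-0.1, 0.5, 0.1]
opening: 0.0916
```

The rack case's lid seams line up with the overlay in both views. The grip matches in the top view and is about 2–4 mm off in the scene view. That confirms the target, so I'm moving above it.

Emit:
servo_tool(targets="30 -35 0 0; 37 -43 0 0; 37 -43 0 0; 37 -43 0 0; 37 -43 0 0; 37 -43 0 0; 37 -43 0 0; 37 -43 0 0; 37 -43 0 0; 37 -43 0 0; 37 -43 0 0; 37 -43 0 0; 30 -35 0 0; 0 0 0 0")

```text
time: 2.82
tool_pos: [0.6335, 0.0276, 0.2587]
tool_rot: [3.14, -0.001, -0.019]
contact_force: [-0.1, -0.1, -0.8]
opening: 0.0915
```

```bash
python3 - <<'E'
from cell import telemetry, cams
from h import *
st=telemetry.observe(); print(st["tool_pos"],st["tool_rot"],st["time"],st["qpos"]); print(delta(st,[.646,.0235,.215],-.06))
s=cams.read_camera("scene"); p=cams.read_camera("top")
a=s["color"][110:270,290:430,::-1];b=p["color"][80:240,230:390,::-1]
cv2.imwrite("pics/h1.png",np.hstack([cv2.resize(x,None,fx=2.6,fy=2.6,interpolation=cv2.INTER_CUBIC) for x in (a,b)]))
E
```

```text
[0.63345378 0.02756082 0.25871812] [ 3.13961364e+00 -1.15515133e-03 -1.87609353e-02] 2.825 [-0.07638447  0.53646054  1.16399965 -0.00192568  1.43986549  1.51342413]
(array([12.6,  3.7, 43.7]), 0.041)
```

View pics/h1.png

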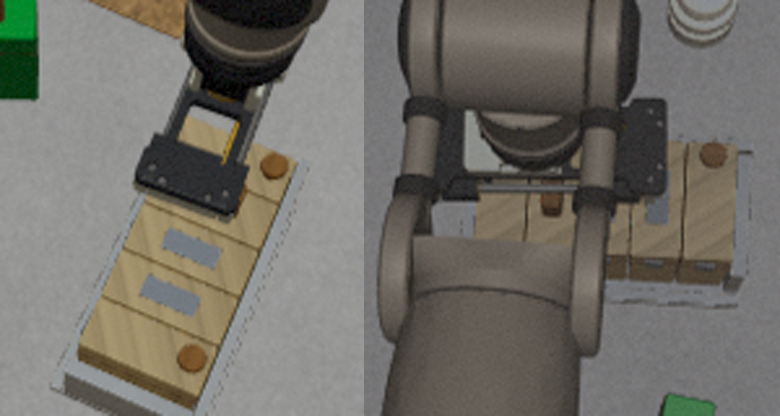

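The arm blocks both close views, but the gripper straddles the grip as computed. I'll align it and go down.

Emit:
servo_tool(targets="13 4 10 0.041; 0 0 15 0; 0 0 0 0")

```text
time: 3.3
tool_pos: [0.6444, 0.0171, 0.2325]
tool_rot: [3.138, 0.0, -0.069]
contact_force: [-0.8, -0.5, 0.1]
opening: 0.0918
```

```bash
python3 - <<'E'
from cell import telemetry
from h import *
st=telemetry.observe(); print(st["tool_pos"],st["tool_rot"]); print(delta(st,[.647,.0233,.164],-.06))
E
```

```text
[0.64440288 0.01712297 0.23246152] [ 3.13817198e+00  4.79626933e-04 -6.87615203e-02]
(array([ 2.2, -6.6, 68.4]), -0.009)
```

Emit:
servo_tool(targets="2 -6 20 -0.008; 0 0 20 0; 0 0 15 0; 0 0 9 0; 0 0 0 0; 0 0 0 0")

```text
time: 4.05
tool_pos: [0.647, 0.0207, 0.1682]
tool_rot: [3.138, -0.002, -0.063]
contact_force: [0.0, 0.1, -0.5]
opening: 0.0916
```

```bash
python3 - <<'E'
from cell import telemetry
from h import *
st=telemetry.observe(); print(st["tool_pos"],st["tool_rot"],st["contact_force"]); print(delta(st,[.647,.0233,.164],-.06))
E
```

```text
[0.64695979 0.02068115 0.16821703] [ 3.13805078e+00 -2.35482451e-03 -6.26806664e-02] [ 0.00526854  0.08263897 -0.54555609]
(array([-0.1, -2.6,  4.2]), -0.003)
```

Emit:
servo_tool(targets="0 -2.6 4 0; 0 0 0 0")

```text
time: 4.3
tool_pos: [0.6476, 0.0235, 0.165]
tool_rot: [3.138, -0.004, -0.063]
contact_force: [-0.7, 0.8, -0.0]
opening: 0.0914
```

Emit:
servo_tool(targets="0 0 0 0; 0 0 0 0; 0 0 0 0; 0 0 0 0; 0 0 0 0", hand=0, squeeze=15)

```text
time: 4.92
tool_pos: [0.6478, 0.0235, 0.1656]
tool_rot: [3.138, -0.005, -0.062]
contact_force: [-0.0, -0.2, -0.5]
opening: 0.0463
```

Emit:
servo_tool(targets="0 0 0 0; 0 0 0 0; 0 0 0 0; 0 0 0 0; 0 0 0 0; 0 0 0 0")

```text
time: 5.68
tool_pos: [0.6478, 0.0237, 0.1654]
tool_rot: [3.138, -0.005, -0.063]
contact_force: [-0.4, -0.6, -0.9]
opening: 0.018
```

Emit:
servo_tool(targets="-3.5 0 -1 0; -3.5 0 -1 0; 0 0 0 0")

```text
time: 6.05
tool_pos: [0.6396, 0.0243, 0.1659]
tool_rot: [3.139, -0.002, -0.063]
contact_force: [1.4, 0.4, -3.5]
opening: 0.0177
```

Emit:
servo_tool(targets="-3.5 0 0 0; -3.5 0 -0.5 0; 0 0 0 0")

```text
time: 6.42
tool_pos: [0.6335, 0.0247, 0.1675]
tool_rot: [3.139, -0.006, -0.063]
contact_force: [1.4, 0.6, -4.3]
opening: 0.0182
```

```bash
cat > look.py <<'E'
import sys
from cell import telemetry, cams
from h import *
n=sys.argv[1]; s=cams.read_camera("scene"); p=cams.read_camera("top")
x0,y0,x1,y1=map(int,sys.argv[2].split(",")); X0,Y0,X1,Y1=map(int,sys.argv[3].split(","))
a=s["color"][y0:y1,x0:x1,::-1];b=p["color"][Y0:Y1,X0:X1,::-1]
f=lambda x:cv2.resize(x,(int(x.shape[1]*560/x.shape[0]*.7),int(560*.7)),interpolation=cv2.INTER_CUBIC)
cv2.imwrite(f"pics/{n}.png",np.hstack([f(a),f(b)]))
E
python3 look.py t1 300,140,420,290 250,110,390,250
```

```text
(no output)
```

View pics/t1.png

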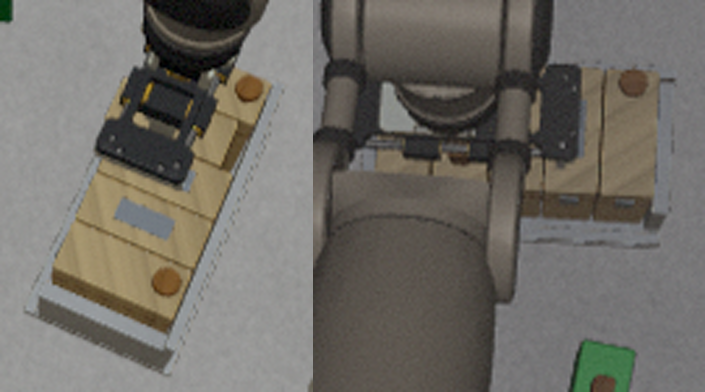

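The scene crop shows the wanted case's rear end at about (230,140) rising in a wedge above its neighbours, so it is tipping. I'll carry on with the pull, a bit lower.

Emit:
servo_tool(targets="-4 0 0.7 0; -4 0 0.7 0; -4 0 0.7 0; 0 0 0 0")

```text
time: 7.02
tool_pos: [0.6246, 0.0252, 0.1695]
tool_rot: [3.139, -0.019, -0.063]
contact_force: [2.3, 0.5, -1.5]
opening: 0.0179
```

Emit:
servo_tool(targets="-4.5 0 0.4 0; -4.5 0 0.4 0; -4.5 0 0.4 0; -4.5 0 0.6 0; 0 0 0 0")

```text
time: 7.65
tool_pos: [0.6093, 0.0262, 0.1717]
tool_rot: [3.139, -0.031, -0.063]
contact_force: [3.1, 1.1, -0.1]
opening: 0.0179
```

```bash
python3 look.py t2 300,140,420,290 250,110,390,250
```

```text
(no output)
```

View pics/t2.png

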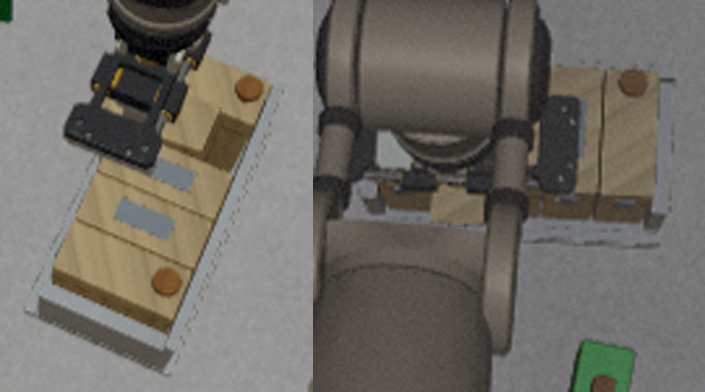

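The case is tipping further: the rear lid edge at (222,107) is raised and a dark gap shows behind it. I'm continuing.

Emit:
servo_tool(targets="-4.5 0 0.8 0; -4.5 0 0.8 0; -4.5 0 0.8 0; -4.5 0 1.0 0; -4.5 0 1.0 0; 0 0 0 0")

```text
time: 8.5
tool_pos: [0.5918, 0.0273, 0.1723]
tool_rot: [3.139, -0.046, -0.063]
contact_force: [2.7, 1.5, -0.1]
opening: 0.0177
```

```bash
python3 look.py t3 330,140,420,250 250,140,350,250; python3 - <<'E'
import cv2; from cell import telemetry
print(telemetry.observe()["time"])
E
```

```text
8.6
```

View pics/t3.png

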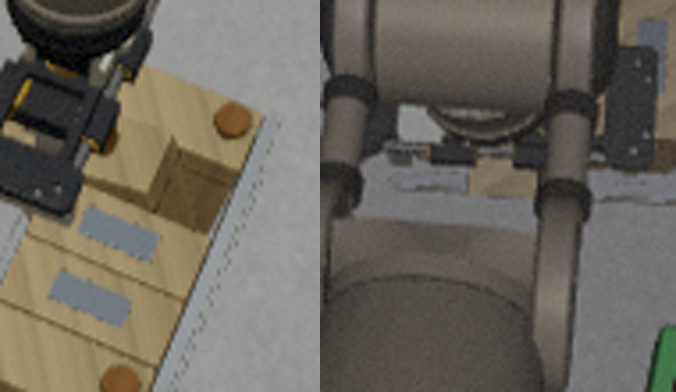

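```bash
cat > fit.py <<'E'
from cell import cams
from h import *
from scipy.optimize import least_squares
def fit(pts,s,yaw=-.062,C=(.647,.0233)):
    # pts: (local coords, uv); params tilt, slide, dy
    Rz=Ro.from_euler("z",yaw).as_matrix()
    def m(q,P):
        th,sl,dy=q; P=np.array(P,float)-[-.055,0,0]
        P=Ro.from_euler("y",-th).apply(P)+[-.055-sl,dy,.012]
        return P@Rz.T+[C[0],C[1],0]
    f=lambda q: np.r_[(proj(s,m(q,[a for a,_ in pts]))-[b for _,b in pts]).ravel(), [(q[2])*500]]
    r=least_squares(f,[.3,0,0],x_scale=[.1,.01,.01]); return np.degrees(r.x[0]),r.x[1:]*1000,f(r.x).round(1)
E
python3 - <<'E'
from fit import *
s=cams.read_camera("scene")
print(fit([((.055,.023,.13),(379.1,178.7)),((.055,-.023,.13),(372.1,195.0))],s))
# control: upright neighbours' corner check
print(proj(s,np.array([[.055,-.0245,.142]])@Ro.from_euler("z",-.062).as_matrix().T+[.647,.0233,0]))
g=s["color"][165:225,350:410,::-1]; cv2.imwrite("pics/t4.png",cv2.resize(g,None,fx=9,fy=9,interpolation=cv2.INTER_CUBIC))
E
```

```text
(np.float64(7.785695946350949), array([24.12329623,  0.10186129]), array([ 0.2, -0.5, -0.3,  0.5,  0.1]))
[[388.44915244 205.58534437]]
```

View pics/t4.png

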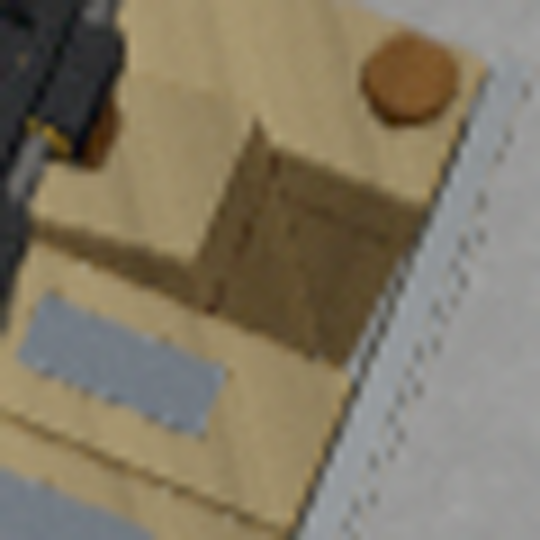

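```bash
cat > fit2.py <<'E'
from cell import cams
from h import *
from scipy.optimize import least_squares
def model(q,P,yaw=-.062,C=(.647,.0233)):
    Rz=Ro.from_euler("z",yaw).as_matrix()
    th,sl,f,dy=q; P=np.array(P,float)-[-.055,0,0]
    P=Ro.from_euler("y",-th).apply(P)+[-.055-sl,dy,.012+f]
    return P@Rz.T+[C[0],C[1],0]
E
python3 - <<'E'
from fit2 import *
p=cams.read_camera("top"); s=cams.read_camera("scene")
print("scene cam",-s["R"].T@s["t"],"top cam",-p["R"].T@p["t"])
L=[(.055,.023,.13),(.055,-.023,.13)]
for q in ((.14,.024,0,0),(.34,.0,0,0),(.34,.008,0,0),(.26,.008,0,0),(.17,.008,.006,0),(.14,.024,.006,0)):
    print(q,"scene",proj(s,model(q,L,)).round(1).tolist(),"top front",proj(p,model(q,[(-.055,-.01,.13)])).round(1).tolist(),"grip",(model(q,[(0.0008,0,.158)])-[0,0,.005]).round(4).tolist())
g=p["color"][170:215,265:350,::-1]; cv2.imwrite("pics/t5.png",cv2.resize(g,None,fx=9,fy=9,interpolation=cv2.INTER_CUBIC))
E
```

```text
scene cam [ 0.65717012 -0.37581743  1.07808708] top cam [ 0.35427527 -0.02339883  1.29243562]
(0.14, 0.024, 0, 0) scene [[379.1, 178.1], [371.7, 195.4]] top front [[304.6, 194.6]] grip [[0.6013, 0.0261, 0.1712]]
(0.34, 0.0, 0, 0) scene [[377.4, 174.4], [369.8, 191.8]] top front [[304.7, 195.6]] grip [[0.592, 0.0267, 0.1746]]
(0.34, 0.008, 0, 0) scene [[374.1, 173.0], [366.5, 190.4]] top front [[304.5, 198.9]] grip [[0.584, 0.0272, 0.1746]]
(0.26, 0.008, 0, 0) scene [[379.0, 176.1], [371.4, 193.5]] top front [[304.7, 194.6]] grip [[0.5974, 0.0264, 0.174]]
(0.17, 0.008, 0.006, 0) scene [[384.5, 178.6], [377.0, 196.0]] top front [[304.8, 189.1]] grip [[0.6123, 0.0255, 0.1782]]
(0.14, 0.024, 0.006, 0) scene [[379.5, 177.1], [372.0, 194.4]] top front [[304.5, 194.2]] grip [[0.6013, 0.0261, 0.1772]]
```

View pics/t5.png

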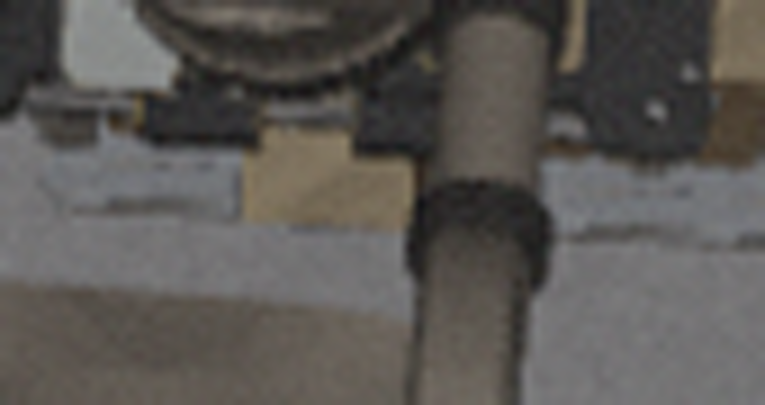

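```bash
cat >> fit2.py <<'E'
def fit(s,p,sc,tp,prior_f=.0005):
    def f(q):
        e=[(proj(s,model(q,[a]))[0]-b) for a,b in sc]+[[proj(p,model(q,[a]))[0][1]-b] for a,b in tp]
        return np.r_[np.concatenate(e),q[3]/.001,q[2]/prior_f]
    r=least_squares(f,[.3,.004,0,0],x_scale=[.1,.01,.01,.01]);cov=np.linalg.inv(r.jac.T@r.jac)
    return np.degrees(r.x[0]),np.degrees(cov[0,0]**.5),(r.x[1:]*1000).round(1),r.fun.round(1),(cov[1,1]**.5*1000)
E
python3 - <<'E'
from fit2 import *
p=cams.read_camera("top"); s=cams.read_camera("scene")
for sc in ([((.055,.023,.13),(378.5,178.3)),((.055,-.023,.13),(371.3,194.2))],[((.055,.023,.13),(377.9,177.9)),((.055,-.023,.13),(371.,194.0))]):
    for pf in (.0005,.005): print(fit(s,p,sc,[((-.055,-.004,.13),194.4)],pf))
E
```

```text
(np.float64(9.321842318172926), np.float64(2.921672665081947), array([21.7,  0. , -0. ]), array([ 0.3, -0.7,  0. ,  0.7,  0.4, -0. ,  0. ]), np.float64(7.41913817032366))
(np.float64(9.302936742469523), np.float64(4.380690606642378), array([21.8,  0. , -0. ]), array([ 0.3, -0.7,  0. ,  0.7,  0.4, -0. ,  0. ]), np.float64(11.15514318822532))
(np.float64(10.094081933493715), np.float64(2.960024559893344), array([20.6, -0. , -0.1]), array([ 0.7, -0.6,  0. ,  0.6,  0.7, -0.1, -0. ]), np.float64(7.555556555989987))
(np.float64(10.165273326258637), np.float64(4.449374130087361), array([20.4, -0.1, -0.1]), array([ 0.7, -0.6,  0. ,  0.6,  0.7, -0.1, -0. ]), np.float64(11.393343931912968))
```

```bash
python3 - <<'E'
from fit2 import *
p=cams.read_camera("top"); s=cams.read_camera("scene")
im=cv2.resize(s["color"][165:225,350:410,::-1],None,fx=9,fy=9,interpolation=cv2.INTER_CUBIC)
out=[]
for q in ((.16,.021,0,0),(.27,.007,0,0),(.34,0,0,0)):
    a=im.copy()
    for P,c in (([(.055,-.023,.13),(.055,.023,.13),(.055,.023,0),(.055,-.023,0)],(0,0,255)),([(.055,-.023,.13),(-.055,-.023,.13),(-.055,.023,.13),(.055,.023,.13)],(255,0,0))):
        uv=((proj(s,model(q,P))-[350,165]+.5)*9-.5); cv2.polylines(a,[np.int32(uv)],True,c,1,cv2.LINE_AA)
    out.append(a[60:400,:420])
cv2.imwrite("pics/t6.png",cv2.resize(np.hstack(out),None,fx=.63,fy=.63))
E
```

```text
(no output)
```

View pics/t6.png

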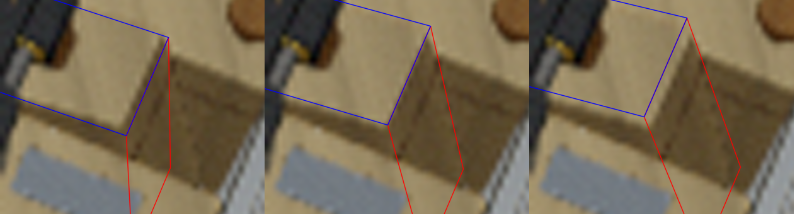

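```bash
python3 - <<'E'
from fit2 import *
s=cams.read_camera("scene")
def perp(q,A,B,D,yo=0):
    a,b,c=proj(s,model(q,[A,B,D])+[0,yo,0]); n=np.array([-(b-a)[1],(b-a)[0]]);n/=np.linalg.norm(n); return abs((c-a)@n)
for d in (.012,.015,.018,.021):
    nb=perp((0,0,0,0),(.055,.0245,.13),(0.02,.0245,.13),(.045,.0245,.13-d))
    print(d,"nb",nb.round(2),[(t,perp((np.radians(t),.01,0,0),(.055,.023,.13),(.055,-.023,.13),(.055,0,.13-d)).round(2)) for t in (8,12,16,20,24)])
E
```

```text
0.012 nb 2.14 [(8, np.float64(0.79)), (12, np.float64(1.22)), (16, np.float64(1.64)), (20, np.float64(2.06)), (24, np.float64(2.46))]
0.015 nb 2.67 [(8, np.float64(0.99)), (12, np.float64(1.52)), (16, np.float64(2.05)), (20, np.float64(2.57)), (24, np.float64(3.07))]
0.018 nb 3.19 [(8, np.float64(1.18)), (12, np.float64(1.82)), (16, np.float64(2.45)), (20, np.float64(3.07)), (24, np.float64(3.68))]
0.021 nb 3.72 [(8, np.float64(1.37)), (12, np.float64(2.12)), (16, np.float64(2.85)), (20, np.float64(3.58)), (24, np.float64(4.28))]
```

Combining the cues (lid edges in both views, and how far the seam is offset on the rear face), the tilt is about 15–16°. The foot has slid roughly 8 mm and now rests on the lip. I need about 7° more.

Emit:
servo_tool(targets="-5 0 1 0; -5 0 1 0; -5 0 1 0; -5 0 1.2 0; -4 0 1 0; 0 0 0 0")

```text
time: 9.75
tool_pos: [0.5725, 0.0285, 0.1706]
tool_rot: [3.139, -0.06, -0.063]
contact_force: [0.9, -0.0, 2.7]
opening: 0.0175
```

```bash
python3 - <<'E'
from fit2 import *
p=cams.read_camera("top"); s=cams.read_camera("scene")
im=cv2.resize(s["color"][165:215,345:395,::-1],None,fx=9,fy=9,interpolation=cv2.INTER_CUBIC)
a=im.copy()
for q,c in (((.39,.008,0,0),(0,0,255)),((.35,.008,0,0),(255,0,0))):
    for P in ([(.055,-.023,.13),(-.055,-.023,.13),(-.055,.023,.13),(.055,.023,.13)],):
        uv=((proj(s,model(q,P))-[345,165]+.5)*9-.5); cv2.polylines(a,[np.int32(uv)],True,c,1,cv2.LINE_AA)
t=cv2.resize(p["color"][170:215,265:330,::-1],None,fx=6,fy=6,interpolation=cv2.INTER_CUBIC)
cv2.imwrite("pics/t7.png",np.hstack([a,np.vstack([t,np.zeros((180,390,3),np.uint8)])])[:,:800])
E
```

```text
(no output)
```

View pics/t7.png

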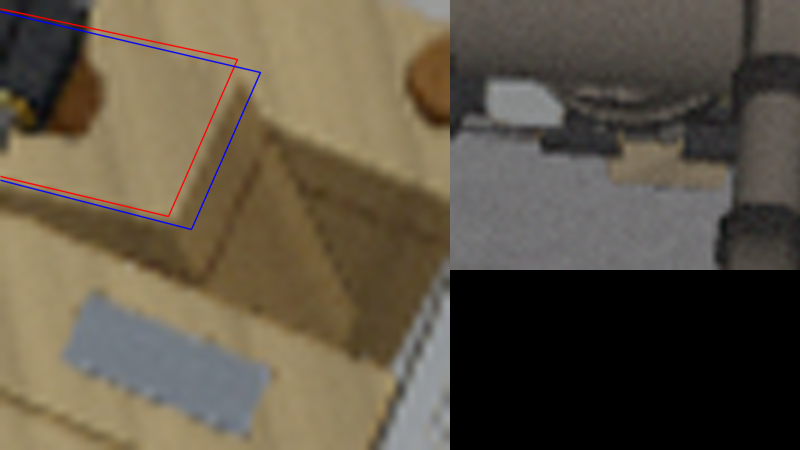

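```bash
python3 - <<'E'
from fit2 import *
p=cams.read_camera("top"); s=cams.read_camera("scene")
for t in (16,18,20,22,24,26,28,30):
    th=np.radians(t)
    # choose s to match lid corner column
    best=None
    for sl in np.arange(-.01,.03,.001):
        u=proj(s,model((th,sl,0,0),[(.055,.023,.13),(.055,.023,.03)])); c=(u-[345,165]+.5)*9-.5
        if best is None or abs(c[0,0]-243)<abs(best[1][0,0]-243): best=(sl,c)
    sl,c=best; d=c[1]-c[0]
    print(t,sl.round(3),"slope",(d[0]/d[1]).round(3),"corner",c[0].round(0),"front top",proj(p,model((th,sl,0,0),[(-.055,-.004,.13)])).round(1),"grip",(model((th,sl,0,0),[(0.0008,0,.158)])-[0,0,.005]).round(4))
E
```

```text
16 0.023 slope 0.273 corner [244.  74.] front top [[301.7 201.8]] grip [[0.5792 0.0275 0.1743]]
18 0.018 slope 0.332 corner [243.  70.] front top [[301.7 201.6]] grip [[0.5784 0.0276 0.1745]]
20 0.013 slope 0.389 corner [242.  66.] front top [[301.8 201.4]] grip [[0.5775 0.0276 0.1746]]
22 0.007 slope 0.444 corner [245.  63.] front top [[301.9 200.7]] grip [[0.5777 0.0276 0.1744]]
24 0.002 slope 0.499 corner [243.  59.] front top [[301.9 200.5]] grip [[0.5768 0.0277 0.174 ]]
26 -0.004 slope 0.551 corner [245.  57.] front top [[302.  199.9]] grip [[0.577  0.0276 0.1735]]
28 -0.009 slope 0.603 corner [243.  53.] front top [[302.  199.6]] grip [[0.5762 0.0277 0.1727]]
30 -0.01 slope 0.658 corner [225.  44.] front top [[302. 201.]] grip [[0.5715 0.028  0.1717]]
```

The rear face's upright edge, (243,78) to (350,300), has a slope of 0.48, which gives a tilt of about 23°. The front lid edge in the top view agrees, and the foot is still on the rack floor. Next I tighten the grip and draw the case out.

Emit:
servo_tool(targets="0 0 0 0; 0 0 0 0; 0 0 0 0; -1 0 -6 0; -2 0 -10 0; -2 0 -12 0; -2 0 -14 0; 0 0 0 0", hand=0, squeeze=50)

```text
time: 10.95
tool_pos: [0.5591, 0.0294, 0.2109]
tool_rot: [3.139, -0.046, -0.063]
contact_force: [-0.6, 0.2, -4.9]
opening: 0.0177
```

```bash
python3 look.py l1 310,120,430,270 240,100,390,260
```

```text
(no output)
```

View pics/l1.png

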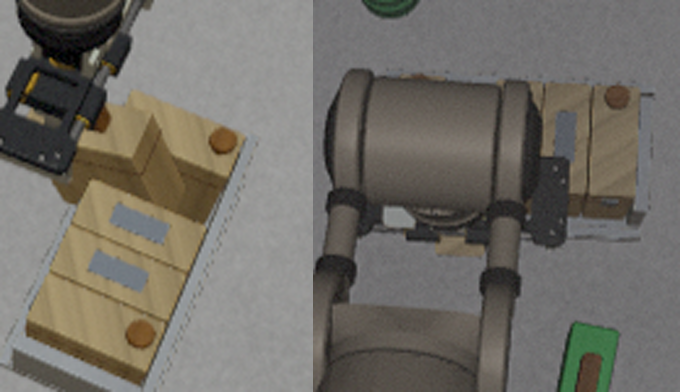

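The case is out of its slot with the tilt held and the neighbours standing: the plates in the scene crop are at (140,222) and (118,270). I'm lifting further before I go sideways.

Emit:
servo_tool(targets="-2 0 -20 0; -2 0 -25 0; 0 0 -30 0; 0 0 -30 0; 0 0 -30 0; 0 0 -20 0; 0 0 0 0")

```text
time: 11.92
tool_pos: [0.5463, 0.0301, 0.3641]
tool_rot: [3.138, -0.034, -0.063]
contact_force: [0.4, 0.6, -5.1]
opening: 0.0177
```

```bash
python3 - <<'E'
from cell import telemetry
from h import *
st=telemetry.observe(); print(st["tool_pos"],st["tool_rot"],st["contact_force"]); print(delta(st,[.420,.337,.36],-.07))
E
```

```text
[0.54626119 0.03007907 0.36410461] [ 3.13819023 -0.03369989 -0.06348203] [ 0.44623517  0.55251708 -5.05595664]
(array([-145.5, -298.3,   -1.8]), 0.007)
```

Emit:
servo_tool(targets="-7 -15 0 0; -12 -24 0 0; -14 -28 0 0; -14 -28 0 0; -14 -28 0 0; -14 -28 0 0; -14 -28 0 0; -14 -28 0 0; -14 -28 0 0; -12 -24 0 0; -8 -18 0 0; 0 0 0 0; 0 0 0 0")

```text
time: 13.55
tool_pos: [0.4101, 0.331, 0.3408]
tool_rot: [3.132, -0.001, -0.058]
contact_force: [0.8, 0.9, -4.4]
opening: 0.0179
```

```bash
python3 look.py m1 230,20,430,220 130,150,330,320; python3 - <<'E'
from cell import telemetry
from h import *
st=telemetry.observe(); print(st["tool_pos"],st["tool_rot"],st["contact_force"]); print(delta(st,[.420,.337,.20],-.07))
E
```

```text
[0.41046179 0.3306934  0.34112741] [ 3.13216420e+00 -1.12048780e-03 -5.91772445e-02] [-0.06946978 -0.67479901 -4.08921994]
(array([  9. ,  -8.2, 141.1]), 0.011)
```

View pics/m1.png

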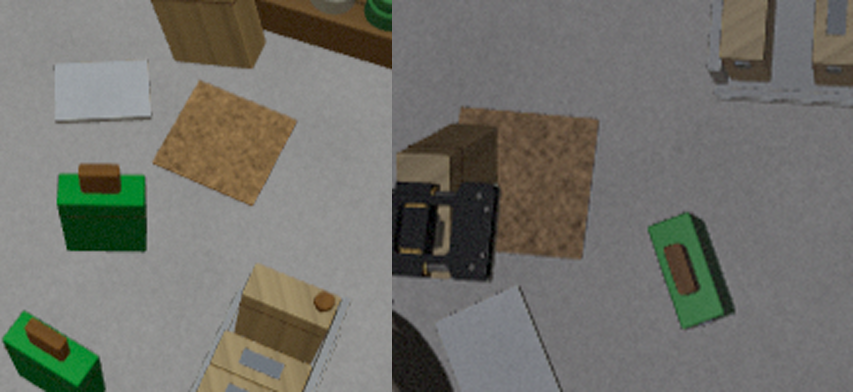

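The top view shows the case held clear over the mat's left part, still tilted, and the lane to the mat is free. I'm lowering.

Emit:
servo_tool(targets="4 -4 20 0.005; 4 -4 28 0.005; 0 0 28 0; 0 0 25 0; 0 0 20 0; 0 0 10 0; 0 0 0 0")

```text
time: 14.52
tool_pos: [0.4224, 0.3333, 0.2073]
tool_rot: [3.133, -0.005, -0.077]
contact_force: [-0.2, -0.2, -4.3]
opening: 0.0182
```

```bash
python3 look.py m2 250,20,430,170 130,150,280,290; python3 - <<'E'
from cell import telemetry
from h import *
st=telemetry.observe(); print(st["tool_pos"],st["tool_rot"],st["contact_force"]); print(delta(st,[.420,.338,.175],-.07))
E
```

```text
[0.42289077 0.3337376  0.20832499] [ 3.13473472 -0.00634841 -0.07720486] [ 1.08262736  0.18689208 -3.73372622]
(array([-3.4, -4.3, 33.3]), -0.007)
```

View pics/m2.png

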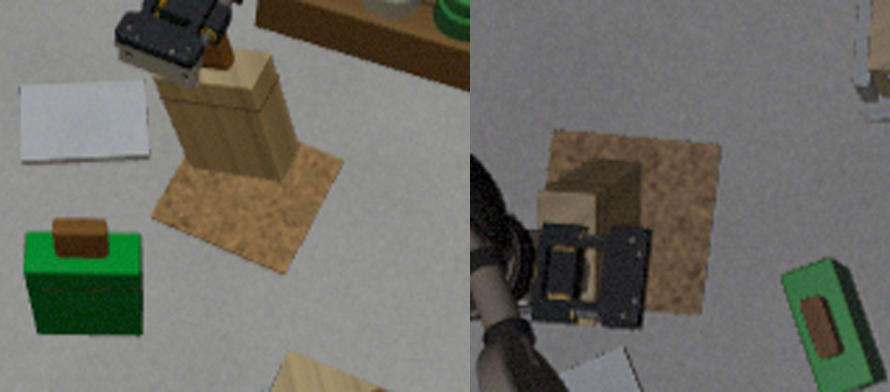

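The case hangs tilted over the mat as planned. I'll lower slowly until it touches.

Emit:
servo_tool(targets="-2 -4 12 -0.007; 0 0 9 0; 0 0 6 0; 0 0 3 0; 0 0 0 0")

```text
time: 15.25
tool_pos: [0.4217, 0.3385, 0.1775]
tool_rot: [3.136, -0.008, -0.069]
contact_force: [0.3, 0.6, -3.5]
opening: 0.018
```

Emit:
servo_tool(targets="0 0 4 0; 0 0 3 0; 0 0 0 0")

```text
time: 15.62
tool_pos: [0.4221, 0.3385, 0.1704]
tool_rot: [3.137, -0.009, -0.069]
contact_force: [0.5, 0.0, -4.3]
opening: 0.0176
```

Emit:
servo_tool(targets="0 0 3 0; 0 0 3 0; 0 0 0 0")

```text
time: 16.0
tool_pos: [0.4224, 0.3386, 0.1653]
tool_rot: [3.137, -0.01, -0.069]
contact_force: [-1.3, -1.1, -1.1]
opening: 0.0177
```

It has touched (Fz has dropped). I'm easing the squeeze and bringing the case upright along the reverse arc.

Emit:
servo_tool(targets="0 0 0 0; 0 0 0 0; 4 0 0.3 0; 4.5 0 0.3 0; 4.5 0 0.3 0; 4.5 0 0.3 0; 0 0 0 0", hand=0, squeeze=12)

```text
time: 16.88
tool_pos: [0.4424, 0.3372, 0.165]
tool_rot: [3.138, -0.013, -0.07]
contact_force: [1.3, -0.5, 0.4]
opening: 0.0178
```

```bash
python3 look.py m3 280,20,400,140 140,170,260,280
```

```text
(no output)
```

View pics/m3.png

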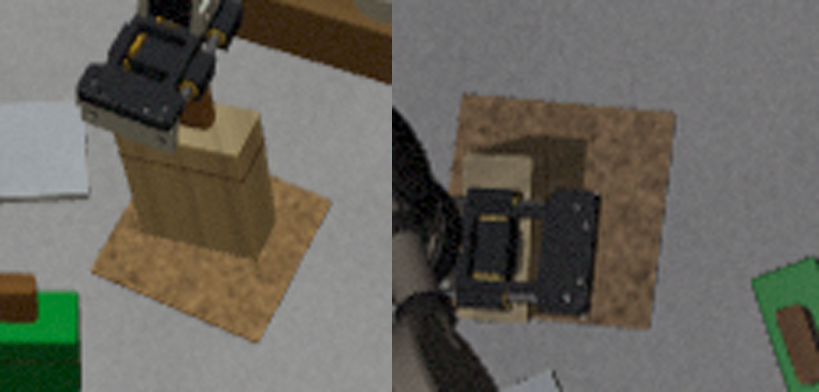

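The case is rotating back toward upright with its foot on the mat, so I'm continuing.

Emit:
servo_tool(targets="4.5 0 0.4 0; 4.5 0 0.5 0; 4.5 0 0.6 0; 4.5 0 0.8 0; 0 0 0 0")

```text
time: 17.6
tool_pos: [0.4613, 0.336, 0.1627]
tool_rot: [3.138, -0.013, -0.069]
contact_force: [1.6, -0.5, -0.0]
opening: 0.0178
```

Emit:
servo_tool(targets="4 0 0.9 0; 4 0 1 0; 4 0 1.1 0; 0 0 0 0")

```text
time: 18.1
tool_pos: [0.4743, 0.335, 0.1598]
tool_rot: [3.138, -0.013, -0.069]
contact_force: [0.6, -1.7, -0.3]
opening: 0.0178
```

```bash
python3 look.py m4 280,20,400,140 140,170,260,280
```

```text
(no output)
```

View pics/m4.png

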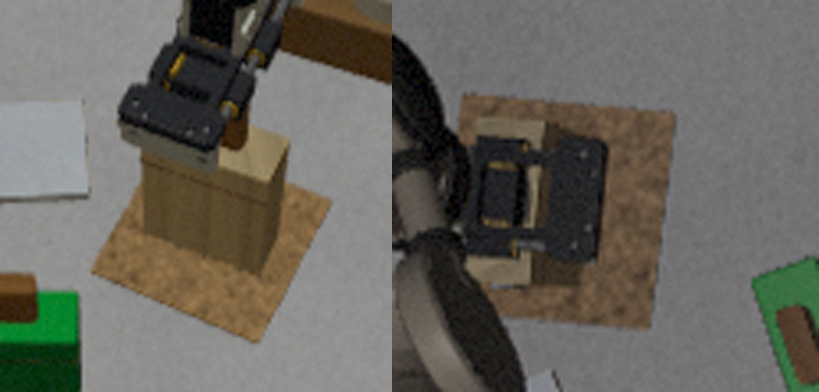

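Emit:
servo_tool(targets="4 0 1.3 0; 4 0 1.4 0; 2 0 1 0; 0 0 0 0; 0 0 0 0")

```text
time: 18.82
tool_pos: [0.4838, 0.3347, 0.1581]
tool_rot: [3.139, -0.012, -0.069]
contact_force: [-1.3, -0.5, 0.8]
opening: 0.0178
```

```bash
python3 look.py m5 280,20,400,140 140,170,260,280
```

```text
(no output)
```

View pics/m5.png

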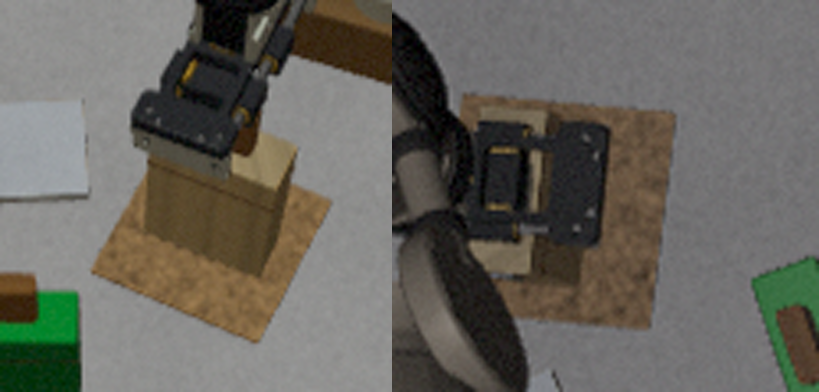

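```bash
python3 - <<'E'
from h import *
from cell import cams,telemetry
s=cams.read_camera("scene"); p=cams.read_camera("top")
out=[]
for q,o,k in ((s,(290,30),(85,85)),(p,(150,175),(85,85))):
    a=cv2.resize(q["color"][o[1]:o[1]+k[1],o[0]:o[0]+k[0],::-1],None,fx=4.6,fy=4.6,interpolation=cv2.INTER_CUBIC)
    for (tilt,c) in ((0,(0,0,255)),(4,(255,0,0))):
        for z in (0,.13):
            P=np.array([(-.055,-.023,z),(.055,-.023,z),(.055,.023,z),(-.055,.023,z)])
            P=Ro.from_euler("y",-tilt,degrees=True).apply(P+[.055,0,0])-[.055,0,0]
            P=Ro.from_euler("z",-.069).apply(P)+[.484,.3345,.006]
            uv=(proj(q,P)-o+.5)*4.6-.5; cv2.polylines(a,[np.int32(uv)],True,c,1,cv2.LINE_AA)
    P=np.array([(-.08,-.08,0),(.08,-.08,0),(.08,.08,0),(-.08,.08,0)]); P=Ro.from_euler("z",-.075).apply(P)+[.486,.334,.006]
    cv2.polylines(a,[np.int32((proj(q,P)-o+.5)*4.6-.5)],True,(0,255,0),1)
    out.append(a)
cv2.imwrite("pics/m6.png",np.hstack(out)); print(telemetry.observe()["time"])
E
```

```text
19.025
```

View pics/m6.png

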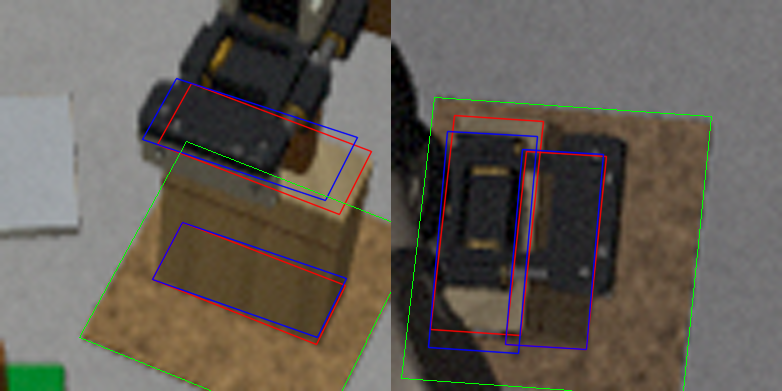

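The upright model (red) matches the lid and base in both views. The case stands upright, centred on the mat to within about 2 mm. I'll press it down lightly, then release.

Emit:
servo_tool(targets="1 0 1 0; 0 0 0 0", squeeze=6)

```text
time: 19.27
tool_pos: [0.4845, 0.3347, 0.1578]
tool_rot: [3.139, -0.012, -0.069]
contact_force: [-0.7, -1.0, -2.4]
opening: 0.0184
```

Emit:
servo_tool(targets="0 0 0 0; 0 0 0 0; 0 0 0 0; 0 0 0 0; 0 0 0 0; 0 0 0 0", hand=0.6)

```text
time: 20.02
tool_pos: [0.4852, 0.3351, 0.1575]
tool_rot: [3.14, -0.013, -0.069]
contact_force: [-1.4, -0.7, 0.3]
opening: 0.055
```

Emit:
servo_tool(targets="0 0 -10 0; 0 0 -15 0; 0 0 -20 0; 0 0 -25 0; 0 0 -30 0; 0 0 -30 0; 0 25 -20 0; 0 40 0 0; 0 40 0 0; 0 40 0 0; 0 40 0 0; 0 40 0 0; 0 0 0 0")

```text
time: 21.65
tool_pos: [0.4676, 0.1054, 0.3278]
tool_rot: [-3.137, -0.031, -0.067]
contact_force: [-0.9, -0.2, 0.3]
opening: 0.0552
```

```bash
python3 - <<'E'
from h import *
from cell import cams,telemetry
s=cams.read_camera("scene"); p=cams.read_camera("top"); o=[]
for q in (s,p):
    a=cv2.resize(q["color"][:,:,::-1],None,fx=2,fy=2,interpolation=cv2.INTER_CUBIC)
    for z in (0,.13):
        P=np.array([(-.055,-.023,z),(.055,-.023,z),(.055,.023,z),(-.055,.023,z)]); P=Ro.from_euler("z",-.069).apply(P)+[.485,.3345,.006]
        cv2.polylines(a,[np.int32((proj(q,P)+.5)*2-.5)],True,(0,0,255),1)
    o.append(a)
cv2.imwrite("pics/f1.png",np.hstack([o[0][40:560,460:860],o[1][220:740,280:680]])); print(telemetry.observe()["time"])
E
```

```text
21.75
```

View pics/f1.png

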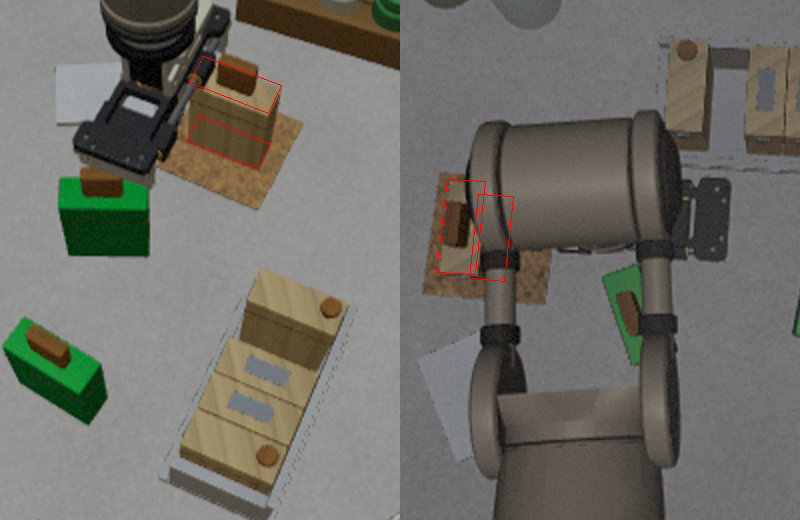

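The case stands upright on the mat at scene (235,105) and fits the upright model. Both flat cases stand in place at (268,370) and (250,405), the rack's wanted slot is empty, the green cases haven't moved and the gripper is clear. I'm handing in.

```bash
python3 - <<'E'
from cell import robot
print(robot.hand_in())
E
```

```text
the job is handed in; nothing more can be done
None
```

The wanted case now stands upright on the cork mat, within a few millimetres of its centre, and the job was handed in at about 21.8 s. I took it by its grip, tipped its top to about 23° with its foot on the rack floor, and lifted it out. I then touched its lower front edge to the mat, turned it upright and let go.

- **Last checks:** the final pictures match an upright case at about (0.485, 0.334), with the mat centre measured at about (0.486, 0.334). Both flat-topped cases stand in their places, the green look-alikes have not moved, and the gripper is clear of everything. The forces shown after each move stayed under about 6 N.
- **Tilt reading:** the 23° comes mainly from the slope of the case's rear edge, give or take about 1.5°. It would put that lid corner about 1.7 pixels from where it appeared.
- **Foot position:** the foot probably slid a few millimetres towards the front lip during the tip. An earlier fit from the lid corners alone disagreed (about 9–10° of tilt, 20 mm of slide), and I set it aside as poorly determined.

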